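# Unload a sensor module from its foam-lined carrying case

## Robot

A 6-joint arm with a two-finger parallel gripper is mounted at the origin on the work surface. World frame = base frame: x ahead of the robot, y to its left, z up, the work surface at z = 0. Lengths are in mm, angles in rad, forces in N, time in s.
With the tool pointing down it reaches from about 250 to 725 mm from the base axis. Payload 4 kg.
Tool frame: the origin (TCP) lies on the centre line of the jaws, within the pads' length; the fingertips stand 14 mm ahead of it and the grasp point (between the pads) lies 5 mm behind it; y points along the fingers, z is the direction in which the jaws open and shut, and the axes are right-handed (so a half turn about y gives the same grasp; the last joint's range is limited). The gripper opens to 85 mm and grips with 20 to 120 N. Pads are 22 mm wide; open, the fingers measure 114 mm over their backs; the gripper's body (76 mm by 85 mm) begins 54 mm behind the grasp point. The pads swing forward as they close: fully open they stand 13 mm farther back than shut.
Start: joints at [-1.273, 0.241, 0.005, 1.335, 0, 1.571], TCP at [146.707, -477.992, 245.306] pointing down, gripper open.
Joint ranges: [-2.72, 2.72], [-1.05, 1.87], [-1.09, 1.28], [-1.99, 2.15], [-1.42, 1.44], [-3.14, 3.14]. Speed limits (rad/s): [2.79, 2.79, 3.14, 3.14, 3.14, 3.14].

## Interface

Orientations are given as [roll, pitch, yaw] about the fixed x, y, z axes, in that order (R = Rz(yaw) Ry(pitch) Rx(roll)).
In Python, from bench import arm, viewer gives the robot as it stands.
- The arm moves only by the shell command python3 -m handwheel 'ROWS' [FORCE]. ROWS is text: rows parted by semicolons, each of 7 numbers parted by spaces: the shift along the tool's x, y, z in cm, then the turn, a rotation vector about the tool's x, y, z in degrees, then the opening, from 0 (shut) to 1 (fully open). In form: x y z rx ry rz jaw; .... A call has 1 to 12 rows; each row is the pose to reach, as a shift and turn from the pose commanded when the call began, along the tool's axes at that moment; what a row does not reach only later rows make up. A row lasts 1/8 s, in which the tool goes at most 62.5 mm and 10.7 degrees, less where a joint would pass 70% of its speed; a pose out of reach is approached as far as the arm can. A call with a gripper value outside its range is refused whole. The fingers move at their own pace and stop on an object; FORCE is the grip in N (left out, the last holds). Time passes only in rows, so rows that repeat a pose let the fingers close. It gives the time, the measured TCP pose, the force and the opening at its end, in the units of the state.
- arm.state(): the state, without advancing time (a new reading comes with each control period).
- viewer.read_camera(name): name is "scene" or "side" or "wrist"; returns the picture (480x640x3 uint8, red, green, blue); there is no depth.
- viewer.get_calibration(name): a dict with "fx", "fy", "cx", "cy" (pixels), "T" (4x4, takes a point from camera to world coordinates). Camera axes: x right, y down, z forward; pixel columns grow to the right and rows downward; lengths in mm; the calibration is good to about 2 mm. A picture is of the moment at which its call begins: read the wrist's pose just before it. get_calibration takes no time and is no camera call; for the wrist camera it gives the pose at the moment of the call.
- arm.sign_off(): hands the job in, once; it reports no verdict.
Trained networks look in the newest picture that a camera, given by its name, has taken for a name from the list of things; names that differ only in an ending like _2 or _b are one class to them, and where a whole thing is asked for, a point or a joint stands for the part that bears it (a point fixed in the world has none). Each returns a list of dicts, best first, with "confidence" (0 to 1); they miss things now and then, are a little off and sometimes report something else, mostly with a low value. They report only what shows in the picture. A call takes as long as a camera call. They do not tell look-alikes from the thing itself.
- viewer.look_for(camera, thing): "uv" ([column, row] in pixels, amid what is visible of it).
- viewer.outline_of(camera, thing): "pixels" (480x640 bool, what is visible of it) and "uv" ([column, row] in pixels, amid what is visible of it).
- viewer.place_of(camera, thing): "uv" ([column, row] in pixels: a listed point, or the origin of a listed thing).
The state is a dict: "time_s": time; "q": joint angles; "qd": joint speeds; "tau": joint torques, N m; "tcp_pos": TCP position; "tool_rot": TCP orientation; "contact_force": force on the tool from outside, world axes, zero at the start; "ft_torque": the same for the moment, N m; "finger_gap": finger opening in mm.
Only numpy, scipy, OpenCV 4.12 (cv2) and the standard library are available. Lean on these libraries where they do the work, as an engineer would, in place of code of your own. Each camera call takes 0.05 s, during which the arm holds its last target. There are 200 camera calls.

## Task

Lift the yellow retaining bar out of the two open brackets of the carrying case and lay it flat and wholly on the grey mat, lengthwise. Then pull the module with the orange grip out of its tight foam cutout by that grip, a little at a time with small fore-and-aft wiggles, because a straight pull drags the foam liner up out of the case, and stand it upright in the blue basket. Set both down rather than dropping them, leave the two black-gripped modules seated and everything else where it is.

Things in the scene. Friction and masses are not known exactly. Their poses are not given: they have to be found in the camera images.
- case: Grey open carrying case fixed to the table, 134 (x) x 190 (y) mm, 60 mm high, dark foam inside up to 65 mm above the table. Origin: centre of its underside, z up, y along the row of three modules (centres at y = -57, 0, +57 mm, x = 0; which is where varies). Its black carrying handles reach y = +-110 mm.
- bracket_a (a point): Floor of the slot in the steel bracket at the case's +y end, 145 mm above the table. The slot is open at the top, 17 mm wide along the case's x; the bracket is 40 mm wide (x), 7 mm thick (y), its top 163 mm above the table.
- bracket_b (a point): The same for the bracket at the case's -y end.
- liner (a joint): How far the foam liner, which carries all three modules, is dragged up in the case, in m: 0 fully down, stop at 0.03. It is light and a weak spring (150 N/m) draws it down. Pulling a module straight up takes the liner along; sliding the module 3 to 6 mm to and fro along the case's x lets the liner sink back. Over 0.010 at any moment is dragged out.
- cutout (a point): Centre of the middle cutout's floor, 12 mm above the table (liner down). Each of the three cutouts is 76 mm long along the case's x, so its 60 mm module has 8 mm free play each way. Sprung foam cheeks grip the module's two y faces with about 5 N each, rough; they let go once its foot is 59 mm above the table (raised 47 mm). Foam top at 65 mm.
- orange_module_center (a point): Module with the ORANGE grip, the one to take out. Aluminium block 60 (x) x 42 (y) x 95 mm tall, with an upright orange grip on top, 16 (x) x 38 (y) x 36 mm tall; 131 mm in all, 0.16 kg. Point: half-way up, 65.5 mm above its flat foot; the grip spans 29.5 to 65.5 mm above the point. Axes as the case's at the start, z up.
- black_module_a_center (a point): One of the two modules with a black grip, to be left seated. Aluminium block 60 (x) x 42 (y) x 95 mm tall, with an upright black grip on top, 16 (x) x 38 (y) x 36 mm tall; 131 mm in all, 0.16 kg. Point: half-way up, 65.5 mm above its flat foot; the grip spans 29.5 to 65.5 mm above the point. Axes as the case's at the start, z up.
- black_module_b_center (a point): The other module with a black grip, to be left seated. Same size and axes.
- bar_center (a point): Centre of the yellow retaining bar: a rigid straight bar 14 mm thick (x) x 200 mm long (y) x 20 mm high (z), black end bands, 0.12 kg. It starts lying in the two bracket slots over the modules' grips, its underside 2 mm above them; lift it straight up by at least 20 mm to clear the slots.
- bar_end_a (a point): Centre of the bar's end face at its +y end.
- bar_end_b (a point): Centre of the bar's end face at its -y end.
- mat: Grey felt mat with a pale border, fixed on the table, 260 (x) x 140 (y) x 4 mm thick. Origin: centre of its underside; its long side is x. Left or right of the case.
- basket: Blue open basket with slotted sides, fixed, 200 (x) x 160 (y) mm (rim 10 mm larger overall), 57 mm high, walls and floor 4 mm thick, empty. Origin: centre of its underside. On the other side of the case from the mat.
- orange_module: The orange-gripped module again, origin at the centre of its foot.
- bar: The yellow bar again, origin at the centre of its underside.
- screwdriver: Red-handled screwdriver, 150 mm, lying on the table near the robot; leave alone.
- jar: Clear jar with a lid, diameter 60, 80 mm tall; leave alone.
- card_box: Small brown cardboard box, 90 x 60 x 40 mm; leave alone.
Things that resemble listed ones, but are neither listed nor needed, are in the scene too. What is meant by the bar is not purple, and is the larger of those in its own colour.

How it is judged (in metres and radians):
On the way, in this order (a step that is already met when the one before it is completed fails the run):
1. the bar has been lifted out of its brackets (z of bar_center in the frame of case above 0.178 m), for 0.1 s.
2. the orange module has been pulled clear of its cutout (z of orange_module_center in the frame of case above 0.135 m), for 0.2 s.
At the end, for the whole second after the job is handed in: The bar lies flat and released with both ends on the mat (5 mm tolerance); the orange module stands upright (0.1 rad), released and at rest on the basket floor; both black modules are upright and seated in their cutouts (6 mm), and the foam liner is down (4 mm) (x of bar_end_a in the frame of mat between -0.135 and 0.135 m and y of bar_end_a in the frame of mat between -0.075 and 0.075 m and x of bar_end_b in the frame of mat between -0.135 and 0.135 m and y of bar_end_b in the frame of mat between -0.075 and 0.075 m and z of bar_center in the frame of mat below 0.019 m and x of orange_module_center in the frame of basket between -0.096 and 0.096 m and y of orange_module_center in the frame of basket between -0.076 and 0.076 m and z of orange_module_center in the frame of basket below 0.076 m and angle between orange_module_center's own z axis and vertical below 0.1 rad and linear speed of each of orange_module, bar below 0.02 m/s and value of joint liner below 0.004 m and z of each of black_module_a_center, black_module_b_center in the frame of case below 0.0835 m and angle between each of black_module_a_center, black_module_b_center's own z axis and vertical below 0.08 rad); the robot touches nothing.
It fails at once if the foam liner was dragged up more than 10 mm (value of joint liner above 0.01 m).
It fails at once if the module was dropped (contact force between the fingers and orange_module below 0.05 N and linear speed of orange_module above 0.5 m/s).
It fails at once if the bar was dropped (contact force between the fingers and bar below 0.05 N and linear speed of bar above 0.5 m/s).
It fails at once if a black module was displaced by more than 20 mm (distance of any of black_module_a_center, black_module_b_center from where it was at the start of the episode above 0.02 m).
It fails at once if something else on the table was moved by more than 30 mm (distance of any of screwdriver, jar, card_box from where it was at the start of the episode above 0.03 m).
It also fails if it takes over 69 s, if anything falls off the work surface, if the arm or the gripper's body presses on something with over 40 N, if the wrist force passes 120 N, or if a joint passes its speed limit or range.

## Working session

There is one attempt and no reset: what is moved stays moved. The work goes in short steps, Python scripts to look and compute and a shell command to move; the robot and the scene stay as the last step left them, time stands still between calls to the robot, and variables do not carry over. Pictures are saved under pics/ and viewed, about 8 in all and at most 12, crops included, and the job is handed in when it is done.

```bash
mkdir -p pics; ls; cat > h.py <<'E'
import numpy as np, cv2
from bench import arm, viewer
def snap(c,f=None):
    im=viewer.read_camera(c)
    if f: cv2.imwrite('pics/'+f,im[:,:,::-1])
    return im
def ray(c,uv,K=None):
    K=K or viewer.get_calibration(c); T=np.array(K['T'])
    d=T[:3,:3]@np.array([(uv[0]-K['cx'])/K['fx'],(uv[1]-K['cy'])/K['fy'],1]); return T[:3,3],d
def atz(c,uv,z,K=None):
    o,d=ray(c,uv,K); return o+d*(z-o[2])/d[2]
def tri(a,b):
    A=0;B=0
    for o,d in (a,b):
        d=d/np.linalg.norm(d);P=np.eye(3)-np.outer(d,d);A=A+P;B=B+P@o
    return np.linalg.solve(A,B)
E
python3 - <<'E'
from h import *
np.set_printoptions(precision=1,suppress=True)
a=snap('scene','s.png');b=snap('side','d.png')
cv2.imwrite('pics/both.png',cv2.resize(np.vstack([a,b])[:,:,::-1],(560,840))[:600] if 0 else np.hstack([cv2.resize(a,(400,300)),cv2.resize(b,(400,300))])[:,:,::-1])
print(arm.state())
Z=dict(case=0,bracket_a=145,orange_module_center=77.5,black_module_a_center=77.5,bar_center=155,bar_end_a=155,bar_end_b=155,mat=0,basket=0)
for n,z in Z.items():
    for c in('scene','side'):
        for r in viewer.place_of(c,n)[:3]:
            print(n,c,np.array(r['uv']),round(r['confidence'],2),atz(c,r['uv'],z))
E
```

```text
pics
{'time_s': 0.1, 'q': array([-1.3,  0.2,  0. ,  1.3, -0. ,  1.6]), 'qd': array([-0., -0.,  0.,  0., -0.,  0.]), 'tau': array([ -0. , -37.3,  25.3,   0. ,   0. ,   0. ]), 'tcp_pos': array([ 146.5, -477.5,  244.5]), 'tool_rot': array([-1.6, -0. , -2.8]), 'contact_force': array([-0.2, -0.5,  0.3]), 'ft_torque': array([ 0., -0., -0.]), 'finger_gap': 85.52101333847645}
case scene [266.8 284.2] 0.91 [593.1  51.1   0. ]
case side [298.1 251. ] 0.77 [585.2  57.3   0. ]
bracket_a scene [294.2 271.9] 0.95 [573.9 138.2 145. ]
bracket_a scene [234.9 236.2] 0.72 [606.7 -37.1 145. ]
bracket_a side [317.9 183.9] 0.86 [603.9 -31.  145. ]
bracket_a side [276.8 213.3] 0.71 [578.6 128.3 145. ]
orange_module_center scene [283.9 279.2] 0.71 [579.6 105.8  77.5]
orange_module_center side [285.5 233.9] 0.93 [577.9 104.3  77.5]
orange_module_center side [279.7 213.7] 0.55 [650.8  54.1  77.5]
black_module_a_center scene [264.3 268.6] 0.73 [593.5  49.1  77.5]
black_module_a_center scene [356.3 256.5] 0.28 [402.7 187.2  77.5]
black_module_a_center side [303.3 221. ] 0.65 [586.8  36.8  77.5]
black_module_a_c
[... 642 characters left out ...]
 531.3 155. ]
bar_end_a side [294.9 393.7] 0.83 [173.6 468.3 155. ]
bar_end_b scene [483.9 420.5] 0.87 [548.  650.7 155. ]
bar_end_b scene [229.2 232.5] 0.84 [613.1 -49.2 155. ]
bar_end_b scene [405.6 364.6] 0.78 [568.5 468.4 155. ]
bar_end_b side [325.1 178. ] 0.93 [599.2 -51.3 155. ]
bar_end_b side [179.7 347.1] 0.89 [381.5 531.3 155. ]
bar_end_b side [294.9 393.7] 0.83 [173.6 468.3 155. ]
mat scene [217.1 181.8] 0.76 [ 462.7 -313.2    0. ]
mat side [426.9 211.7] 0.9 [ 464.1 -311.2    0. ]
mat side [298.9 201.7] 0.42 [ 747.3 -106.     0. ]
basket scene [371.5 327.9] 0.8 [491.4 327.6   0. ]
basket side [242.  321.6] 0.85 [490.5 317.1   0. ]
basket side [288.2 254.9] 0.59 [591.   85.3   0. ]
```

View pics/s.png

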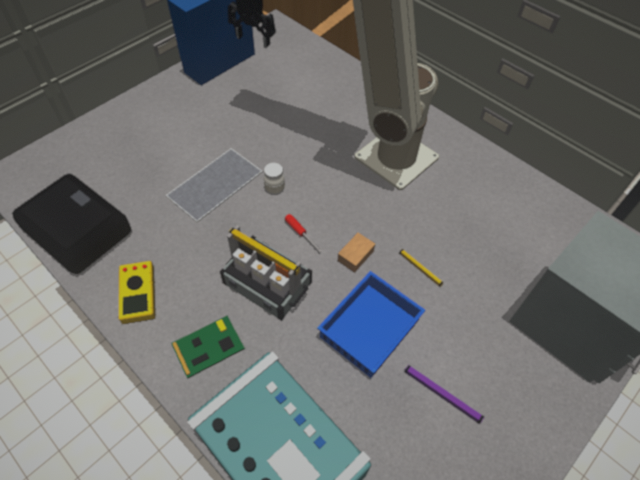

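View pics/d.png

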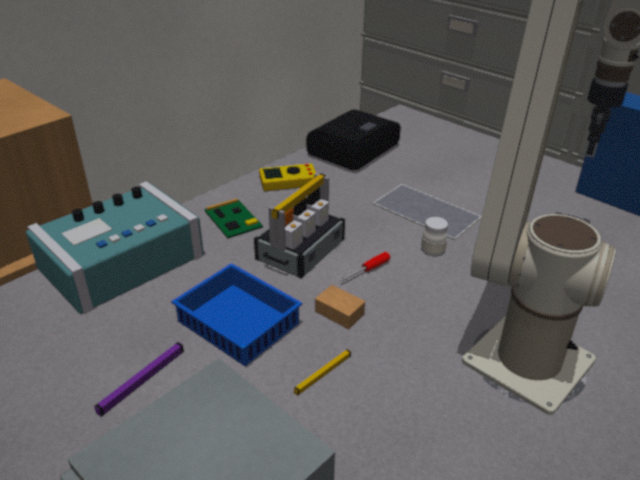

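```bash
cat >> h.py <<'E'
from scipy.spatial.transform import Rotation as R
def plan(p,yaw):
    """row (cm, deg) to TCP p, tool down, tool z at world angle yaw"""
    s=arm.state();r=R.from_euler('xyz',s['tool_rot']);z=r.apply([0,0,1])
    G=R.from_matrix(np.array([[-np.sin(yaw+np.pi/2)*-1 if 0 else np.cos(yaw-np.pi/2)*-1*-1,0,np.cos(yaw)],[np.sin(yaw-np.pi/2),0,np.sin(yaw)],[0,-1,0]]))
    print('row',np.round(r.inv().apply(np.array(p)-s['tcp_pos'])/10,2),np.round(np.degrees((r.inv()*G).as_rotvec()),1),'t',s['time_s'],'tcp',np.round(s['tcp_pos'],1),'yaw',round(np.arctan2(z[1],z[0]),3),'F',np.round(s['contact_force'],1),'gap',round(s['finger_gap'],1),'q',np.round(s['q'],2))
E
python3 - <<'E'
from h import *
# check handedness of G: x = y cross z
yaw=.3;x=np.cross([0,0,-1],[np.cos(yaw),np.sin(yaw),0]);print(x,[np.cos(yaw-np.pi/2),np.sin(yaw-np.pi/2)])
plan([580,50,300],.17)
E
```

```text
[ 0.29552021 -0.95533649  0.        ] [np.float64(0.29552020666133966), np.float64(-0.955336489125606)]
row [-56.91  -5.47 -37.76] [  0.  -82.7  -0. ] t 1.0 tcp [ 146.7 -478.   245.3] yaw -1.273 F [-0.   0.5 -0.1] gap 85.1 q [-1.27  0.24  0.    1.34  0.    1.57]
```

```bash
sed -i 's/^    G=.*/    G=R.from_matrix(np.array([[np.sin(yaw),0,np.cos(yaw)],[-np.cos(yaw),0,np.sin(yaw)],[0,-1,0]]))/' h.py
python3 -m handwheel '0 -5.5 0 0 0 0 1; -56.9 -5.5 -37.8 0 -82.7 0 1; -56.9 -5.5 -37.8 0 -82.7 0 1; -56.9 -5.5 -37.8 0 -82.7 0 1; -56.9 -5.5 -37.8 0 -82.7 0 1; -56.9 -5.5 -37.8 0 -82.7 0 1; -56.9 -5.5 -37.8 0 -82.7 0 1; -56.9 -5.5 -37.8 0 -82.7 0 1; -56.9 -5.5 -37.8 0 -82.7 0 1; -56.9 -5.5 -37.8 0 -82.7 0 1; -56.9 -5.5 -37.8 0 -82.7 0 1; -56.9 -5.5 -37.8 0 -82.7 0 1' 40
python3 -m handwheel '0 0 0 0 0 0 1;0 0 0 0 0 0 1'
python3 - <<'E'
from h import *
np.set_printoptions(precision=1,suppress=True)
plan([580,50,300],.17)
K=viewer.get_calibration('wrist');print(np.array(K['T']))
snap('wrist','w1.png')
Z=dict(bracket_a=145,orange_module_center=77.5,bar_center=155,bar_end_a=155,case=0)
for n,z in Z.items():
        for r in viewer.place_of('wrist',n)[:3]:
            print(n,np.array(r['uv']),round(r['confidence'],2),atz('wrist',r['uv'],z,K))
# mat/basket orientation from outlines
for n,c,z in(('mat','scene',4),('mat','side',4),('basket','scene',57),('basket','side',57)):
    snap(c)
    for r in viewer.outline_of(c,n)[:1]:
        cs,_=cv2.findContours(r['pixels'].astype(np.uint8),0,2);k=max(cs,key=cv2.contourArea)[:,0]
        P=np.array([atz(c,u,z)[:2] for u in k],np.float32);print(n,c,r['confidence'],cv2.minAreaRect(P))
E
```

```text
time_s: 2.5
tcp_pos: [580.9, 52.3, 300.3]
tool_rot: [-1.57, -0.0, -1.4]
contact_force: [0.7, -1.3, 0.8]
finger_gap: 85.4
time_s: 2.75
tcp_pos: [579.5, 50.4, 299.8]
tool_rot: [-1.572, -0.0, -1.4]
contact_force: [-0.2, 0.4, 0.3]
finger_gap: 85.5
row [ 0.1 -0.   0.1] [0.1 0.1 0. ] t 2.75 tcp [579.5  50.4 299.8] yaw 0.171 F [-0.2  0.4  0.3] gap 85.5 q [ 0.1  0.4  0.4  1.5 -0.   1.5]
[[  1.    0.2   0.  568.3]
 [  0.2  -0.9  -0.3 118.3]
 [ -0.    0.3  -1.  427.5]
 [  0.    0.    0.    1. ]]
bracket_a [327.4  96.3] 0.62 [571.4 137.3 145. ]
bracket_a [325.4 341.8] 0.59 [601.8 -40.9 145. ]
bracket_a [ 97.2 348.5] 0.59 [426.7 -77.2 145. ]
orange_module_center [324.1 143. ] 0.74 [576.  104.8  77.5]
orange_module_center [323.3 142.2] 0.57 [575.2 105.3  77.5]
bar_center [333.2 232.1] 0.57 [591.   49.5 155. ]
bar_center [113.3  48.4] 0.2 [436.1 141.7 155. ]
bar_end_a [332.7 360. ] 0.78 [608.8 -49.6 155. ]
bar_end_a [325.1  78.1] 0.62 [567.9 147.  155. ]
bar_end_a [115.   48.2] 0.5 [437.1 142.  155. ]
mat scene 0.7 ((562.1776123046875, 66.83059692382812), (78.38883209228516, 60.82274627685547), 19.686866760253906)
mat side 0.87 ((471.11236572265625, -312.2940673828125), (267.79736328125, 153.93157958984375), 2.6321749687194824)
basket scene 0.97 ((503.50067138671875, 324.680419921875), (227.7705078125, 175.8578643798828), 4.0951247215271)
basket side 0.77 ((477.5093688964844, 337.5260009765625), (249.080810546875, 202.81529235839844), 3.9709994792938232)
```

View pics/w1.png

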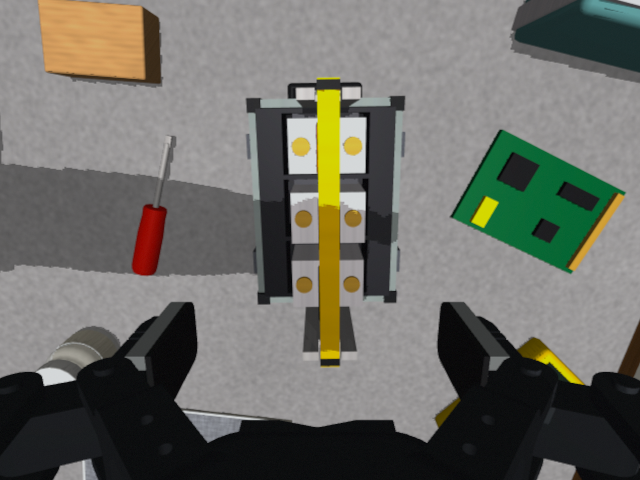

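```bash
python3 - <<'E'
from h import *
plan([588.5,48.7,185],.2)
plan([588.5,48.7,161],.2)
E
```

```text
row [ 0.31 11.53  0.84] [ 0.  -1.7 -0. ] t 3.45 tcp [579.7  50.3 300.3] yaw 0.17 F [ 0.6  0.5 -0.5] gap 85.5 q [0.09 0.4  0.36 1.54 0.   1.49]
row [ 0.31 13.93  0.84] [ 0.  -1.7 -0. ] t 3.45 tcp [579.7  50.3 300.3] yaw 0.17 F [ 0.6  0.5 -0.5] gap 85.5 q [0.09 0.4  0.36 1.54 0.   1.49]
```

```bash
python3 -m handwheel '0.3 5 0.8 0 -1.7 0 1; 0.3 9 0.8 0 -1.7 0 1;0.3 9 0.8 0 -1.7 0 1;0.3 9 0.8 0 -1.7 0 1'
python3 - <<'E'
from h import *
np.set_printoptions(precision=1,suppress=True)
plan([588.5,48.7,161],.2)
K=viewer.get_calibration('wrist');im=snap('wrist','w2.png')
h=cv2.cvtColor(im,cv2.COLOR_RGB2HSV);m=cv2.inRange(h,(22,120,60),(35,255,255))
n,l,st,ce=cv2.connectedComponentsWithStats(m)
print(st[1:][st[1:,4]>800],ce[1:][st[1:,4]>800])
i=[k for k in range(1,n) if st[k,4]>800]
for k in i:
    ys,xs=np.nonzero(l==k)
    for y in range(ys.min()+3,ys.max()-2,40):
        x=xs[ys==y]; a=atz('wrist',(x.min(),y),165,K);b=atz('wrist',(x.max()+1,y),165,K);print(y,x.min(),x.max(),a,b,np.linalg.norm(a-b))
E
```

```text
time_s: 3.95
tcp_pos: [589.0, 48.8, 211.9]
tool_rot: [-1.569, -0.0, -1.371]
contact_force: [0.8, 0.8, 0.5]
finger_gap: 85.2
row [ 0.   5.1 -0.1] [-0.1  0.   0. ] t 3.95 tcp [589.   48.8 211.9] yaw 0.2 F [0.8 0.8 0.5] gap 85.2 q [0.1 0.4 0.2 1.3 0.  1.4]
[[  299    61    37   366 11266]] [[315.1 235.4]]
64 300 335 [564.4 138.  165. ] [578.5 140.9 165. ] 14.371990538580711
104 300 334 [567.2 123.1 165. ] [581.3 125.9 165. ] 14.32470626343876
144 301 332 [570.6 107.5 165. ] [583.8 110.2 165. ] 13.43527407570616
184 300 331 [573.4  90.9 165. ] [586.9  93.6 165. ] 13.791580273863955
224 300 330 [576.7  73.5 165. ] [590.2  76.2 165. ] 13.724617976845686
264 300 330 [580.2  55.1 165. ] [594.   57.9 165. ] 14.109083501345292
304 300 328 [583.9  35.7 165. ] [597.2  38.4 165. ] 13.579116543905638
344 300 327 [587.8  15.1 165. ] [601.1  17.7 165. ] 13.499890446057597
384 299 327 [591.5  -6.9 165. ] [605.7  -4.  165. ] 14.409583842626743
```

```bash
python3 -m handwheel '0 3 0 0 0.7 0 1; 0 5.1 0 0 0.7 0 1; 0 5.1 0 0 0.7 0 1; 0 5.1 0 0 0.7 0 0.1; 0 5.1 0 0 0.7 0 0; 0 5.1 0 0 0.7 0 0; 0 5.1 0 0 0.7 0 0; 0 5.1 0 0 0.7 0 0; 0 5.1 0 0 0.7 0 0; 0 5.1 0 0 0.7 0 0;0 5.1 0 0 0.7 0 0' 50
python3 -c "
from h import *
plan([588.5,48.7,230],.19)"
```

```text
time_s: 5.38
tcp_pos: [588.5, 48.7, 159.9]
tool_rot: [-1.57, -0.0, -1.383]
contact_force: [-0.1, 0.3, 5.6]
finger_gap: 12.9
row [ 0.   -7.01  0.01] [-0.1 -0.1  0. ] t 5.375 tcp [588.5  48.7 159.9] yaw 0.188 F [-0.1  0.3  5.6] gap 12.9 q [0.08 0.46 0.1  1.21 0.   1.47]
```

```bash
python3 -m handwheel '0 -0.8 0 0 0 0 0; 0 -1.6 0 0 0 0 0; 0 -2.5 0 0 0 0 0; 0 -4 0 0 0 0 0;0 -6 0 0 0 0 0;0 -8 0 0 0 0 0;0 -8 0 0 0 0 0;0 -8 0 0 0 0 0'
python3 - <<'E'
from h import *
np.set_printoptions(precision=1,suppress=True)
s=snap('scene','s2.png');snap('side');snap('wrist','w3.png')
plan([463,-312,240],.19)
for n,z in (('orange_module_center',77.5),('black_module_a_center',77.5),('mat',0),('bar_center',235)):
    for c in('scene','side','wrist'):
        for r in viewer.place_of(c,n)[:3]: print(n,c,np.array(r['uv']),round(r['confidence'],2),atz(c,r['uv'],z))
E
```

```text
time_s: 6.38
tcp_pos: [587.9, 48.7, 238.9]
tool_rot: [-1.571, 0.0, -1.383]
contact_force: [0.6, -0.4, -1.6]
finger_gap: 12.8
row [ 33.1  -0.1 -19. ] [ 0.1 -0.1 -0. ] t 6.525 tcp [587.6  48.7 238.2] yaw 0.188 F [-0.5  0.3 -1.5] gap 13.0 q [0.1 0.4 0.2 1.4 0.  1.5]
orange_module_center scene [284.8 282.1] 0.82 [583.6 113.3  77.5]
orange_module_center scene [275.1 187.7] 0.68 [ 395.8 -124.8   77.5]
orange_module_center scene [303.3 233.6] 0.41 [449.1  41.5  77.5]
orange_module_center side [282.9 232.4] 0.92 [586.7 104.3  77.5]
black_module_a_center scene [261.4 268. ] 0.84 [597.5  42.7  77.5]
black_module_a_center side [301.9 220.2] 0.55 [591.7  36.7  77.5]
mat scene [218.1 183.8] 0.8 [ 465.6 -305.     0. ]
mat side [426.9 211.6] 0.6 [ 464.4 -311.6    0. ]
mat side [297.3 175.9] 0.2 [ 853.8 -204.8    0. ]
bar_center scene [442.8 392.3] 0.98 [593.6 562.4 235. ]
bar_center scene [261.2 231.4] 0.9 [589.1  48.8 235. ]
bar_center scene [418.6 267.7] 0.59 [410.7 359.7 235. ]
bar_center side [145.8 375.2] 0.88 [297.4 637.5 235. ]
bar_center side [284.2 234.7] 0.71 [409.6 263.2 235. ]
bar_center side [301.6 245.3] 0.37 [362.3 264.5 235. ]
bar_center wrist [320.5 321.8] 0.55 [589.5  49.8 235. ]
```

View pics/w3.png

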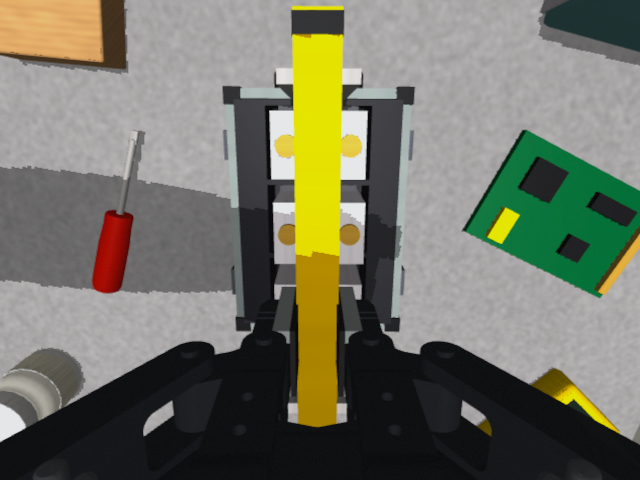

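```bash
python3 - <<'E'
from h import *
plan([464,-311,150],1.617)
for c,uv in (('scene',(274,187)),):print(atz(c,uv,0))
E
```

```text
row [ 33.02   8.93 -18.92] [ -0.  -81.9   0. ] t 7.125 tcp [588.2  48.7 239.3] yaw 0.188 F [ 0.3  0.6 -1.3] gap 13.2 q [ 0.08  0.42  0.25  1.4  -0.    1.47]
[ 354.92551818 -179.02619583    0.        ]
```

```bash
python3 -m handwheel '33 0 -18.9 0 -81.9 0 0; 33 0 -18.9 0 -81.9 0 0; 33 0 -18.9 0 -81.9 0 0;33 0 -18.9 0 -81.9 0 0;33 0 -18.9 0 -81.9 0 0;33 0 -18.9 0 -81.9 0 0;33 0 -18.9 0 -81.9 0 0;33 3 -18.9 0 -81.9 0 0;33 8.9 -18.9 0 -81.9 0 0;33 8.9 -18.9 0 -81.9 0 0;33 8.9 -18.9 0 -81.9 0 0'
python3 - <<'E'
from h import *
np.set_printoptions(precision=1,suppress=True)
snap('wrist','w4.png')
plan([464,-311,21],1.617)
for r in viewer.outline_of('wrist','mat')[:2]:
    cs,_=cv2.findContours(r['pixels'].astype(np.uint8),0,2);k=max(cs,key=cv2.contourArea)[:,0]
    P=np.array([atz('wrist',u,4)[:2] for u in k],np.float32);print(r['confidence'],cv2.minAreaRect(P))
for c in('scene','side'):
  snap(c)
  for n in('bar_end_a','bar_end_b'):
    for r in viewer.place_of(c,n)[:4]: print(n,c,np.array(r['uv']),round(r['confidence'],2),atz(c,r['uv'],145))
E
```

```text
time_s: 8.5
tcp_pos: [465.1, -311.3, 152.1]
tool_rot: [-1.572, -0.002, 0.046]
contact_force: [0.4, 0.1, -0.7]
finger_gap: 12.5
row [-0.2 13.2  0.1] [0.2 0.  0.2] t 8.55 tcp [ 465.8 -311.7  153. ] yaw 1.617 F [ 0.9 -0.2 -1.5] gap 12.6 q [-0.6  0.4 -0.   1.1 -0.  -0.6]
0.82 ((456.4595947265625, -356.5100402832031), (225.8869171142578, 57.27613830566406), 2.459355354309082)
bar_end_a scene [180.9 169.9] 0.93 [ 569.5 -302.9  145. ]
bar_end_a scene [240.3 127.3] 0.85 [ 350.7 -314.8  145. ]
bar_end_a scene [441.2 284.4] 0.81 [354.6 402.6 145. ]
bar_end_a scene [398.3 251.8] 0.8 [356.  274.5 145. ]
bar_end_b scene [180.9 169.9] 0.93 [ 569.5 -302.9  145. ]
bar_end_b scene [240.3 127.3] 0.85 [ 350.7 -314.8  145. ]
bar_end_b scene [441.2 284.4] 0.81 [354.6 402.6 145. ]
bar_end_b scene [398.3 251.8] 0.8 [356.  274.5 145. ]
bar_end_a side [ 96.2 410.5] 0.96 [371.3 691.5 145. ]
bar_end_a side [296.7 389.7] 0.85 [183.6 454.8 145. ]
bar_end_a side [403.7 152.2] 0.83 [ 557.8 -311.2  145. ]
bar_end_a side [470.  177.5] 0.78 [ 357.4 -317.1  145. ]
bar_end_b side [ 96.2 410.5] 0.96 [371.3 691.5 145. ]
bar_end_b side [296.7 389.7] 0.85 [183.6 454.8 145. ]
bar_end_b side [403.7 152.2] 0.83 [ 557.8 -311.2  145. ]
bar_end_b side [470.  177.5] 0.78 [ 357.4 -317.1  145. ]
```

View pics/w4.png

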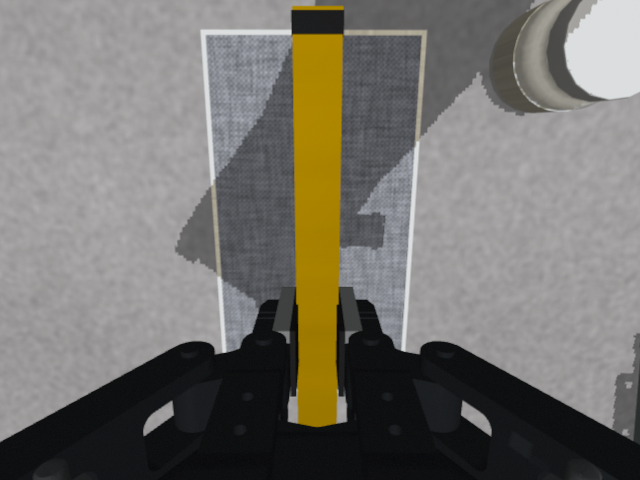

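```bash
python3 - <<'E'
from h import *
np.set_printoptions(precision=1,suppress=True)
for u in((203,32),(426,32),(407,335),(222,335)):print(atz('wrist',u,4))
print(arm.state()['tcp_pos'])
E
```

```text
[ 344.9 -386.2    4. ]
[ 338.6 -248.9    4. ]
[ 546.  -238.6    4. ]
[ 552.5 -377.9    4. ]
[ 464.6 -311.   151.3]
```

```bash
python3 -m handwheel '0.6 5 0 0 0 0 0; 0.6 9 0 0 0 0 0; 0.6 11.5 0 0 0 0 0;0.6 12.3 0 0 0 0 0;0.6 12.6 0 0 0 0 0;0.6 12.8 0 0 0 0 0;0.6 12.8 0 0 0 0 0'
python3 -c "
from h import *
plan([471,-311,19],1.617)"
```

```text
time_s: 9.78
tcp_pos: [470.7, -310.9, 23.3]
tool_rot: [-1.572, -0.002, 0.046]
contact_force: [0.2, 0.2, -1.1]
finger_gap: 13.1
row [ 0.03  0.43 -0.01] [0.1 0.  0.1] t 9.775 tcp [ 470.7 -310.9   23.3] yaw 1.617 F [ 0.2  0.2 -1.1] gap 13.1 q [-0.58  0.55 -0.15  0.87  0.   -0.63]
```

```bash
python3 -m handwheel '0 0.2 0 0 0 0 0; 0 0.3 0 0 0 0 0; 0 0.3 0 0 0 0 0'; python3 -m handwheel '0 0.1 0 0 0 0 0; 0 0.1 0 0 0 0 0;0 0.1 0 0 0 0 0'
```

```text
time_s: 10.15
tcp_pos: [470.0, -310.4, 19.3]
tool_rot: [-1.571, 0.0, 0.046]
contact_force: [-0.6, 0.3, -1.2]
finger_gap: 13.1
time_s: 10.52
tcp_pos: [470.1, -310.5, 18.9]
tool_rot: [-1.571, -0.0, 0.046]
contact_force: [-1.8, 0.9, 6.6]
finger_gap: 13.2
```

```bash
python3 -m handwheel '0 0 0 0 0 0 0.25; 0 0 0 0 0 0 0.35; 0 0 0 0 0 0 0.5; 0 0 0 0 0 0 0.5; 0 -1 0 0 0 0 0.6;0 -3 0 0 0 0 0.8;0 -8 0 0 0 0 1;0 -14 0 0 0 0 1;0 -20 0 0 0 0 1;0 -22 0 0 0 0 1;0 -22 0 0 0 0 1'
python3 - <<'E'
from h import *
np.set_printoptions(precision=1,suppress=True)
snap('wrist','w5.png')
plan([578,105,290],.19)
for n in('bar_end_a','bar_end_b'):
    for r in viewer.place_of('wrist',n)[:4]: print(n,np.array(r['uv']),round(r['confidence'],2),atz('wrist',r['uv'],14))
E
```

```text
time_s: 11.9
tcp_pos: [471.1, -311.2, 241.3]
tool_rot: [-1.574, -0.005, 0.046]
contact_force: [0.1, -0.8, -0.3]
finger_gap: 85.5
row [12.7 -5.1 41. ] [-0.  81.8  0.1] t 11.95 tcp [ 470.2 -310.6  239. ] yaw 1.617 F [ 0.1  1.  -1.2] gap 85.3 q [-0.6  0.4  0.2  1.4  0.  -0.6]
bar_end_a [319.5 306.4] 0.82 [ 565.8 -302.4   14. ]
bar_end_a [316.5  83.6] 0.77 [ 369.  -314.2   14. ]
bar_end_b [319.5 306.4] 0.82 [ 564.7 -302.    14. ]
bar_end_b [316.5  83.6] 0.77 [ 368.4 -313.8   14. ]
```

View pics/w5.png

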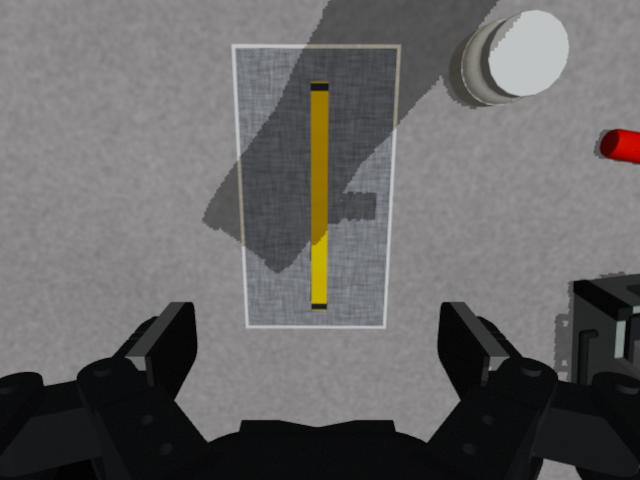

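```bash
python3 -m handwheel '12.7 -5.1 41 0 81.8 0 1;12.7 -5.1 41 0 81.8 0 1;12.7 -5.1 41 0 81.8 0 1;12.7 -5.1 41 0 81.8 0 1;12.7 -5.1 41 0 81.8 0 1;12.7 -5.1 41 0 81.8 0 1;12.7 -5.1 41 0 81.8 0 1;12.7 -5.1 41 0 81.8 0 1;12.7 -5.1 41 0 81.8 0 1;12.7 -5.1 41 0 81.8 0 1;12.7 -5.1 41 0 81.8 0 1'
python3 - <<'E'
from h import *
np.set_printoptions(precision=1,suppress=True)
K=viewer.get_calibration('wrist')
im=snap('wrist','w6.png')
plan([578,105,190],.19)
for r in viewer.place_of('wrist','orange_module_center')[:4]: print(np.array(r['uv']),round(r['confidence'],2),atz('wrist',r['uv'],77.5,K))
for r in viewer.place_of('wrist','bracket_a')[:4]: print(np.array(r['uv']),round(r['confidence'],2),atz('wrist',r['uv'],145,K))
E
```

```text
time_s: 13.42
tcp_pos: [577.5, 103.6, 288.6]
tool_rot: [-1.572, -0.0, -1.382]
contact_force: [0.1, 0.5, -0.3]
finger_gap: 85.5
row [-0.1  9.9  0.1] [ 0.1 -0.1  0. ] t 13.475 tcp [577.6 103.6 288.9] yaw 0.188 F [ 0.2 -0.9 -0.3] gap 85.4 q [ 0.2  0.4  0.3  1.5 -0.   1.6]
[317. 204.] 0.63 [576.5 107.9  77.5]
[318.3 409.1] 0.89 [605.9 -40.1 145. ]
[315.1 178.9] 0.58 [569.8 137.  145. ]
[152.8 248.6] 0.36 [467.3  67.8 145. ]
```

View pics/w6.png

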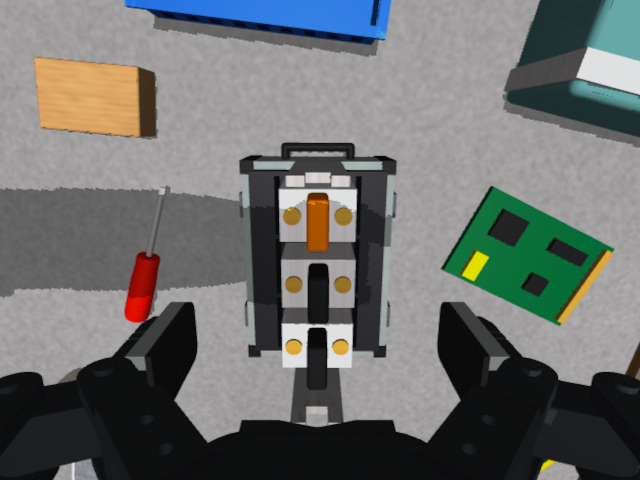

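```bash
python3 - <<'E'
from h import *
np.set_printoptions(precision=1,suppress=True)
K=viewer.get_calibration('wrist')
im=cv2.imread('pics/w6.png');m=cv2.inRange(cv2.cvtColor(im,cv2.COLOR_BGR2HSV),(6,170,80),(20,255,255))[150:300,300:340]
ys,xs=np.nonzero(m);ys+=150;xs+=300;print(xs.min(),xs.max(),ys.min(),ys.max())
for y in(225,240,247):
    x=xs[ys==y];print(y,x.min(),x.max(),atz('wrist',(x.min(),y),143,K),atz('wrist',(x.max()+1,y),143,K))
a=atz('wrist',(318,ys.max()+1),143,K);b=atz('wrist',(318,ys.min()),107,K);print(a,b)
u=np.array([-np.sin(.19),np.cos(.19),0]);print('centre from -y top edge',a+19*u,'from +y base edge',b-19*u)
E
```

```text
300 339 193 291
225 307 328 [570.8 104.4 143. ] [585.8 107.3 143. ]
240 307 327 [572.7  93.8 143. ] [587.2  96.5 143. ]
247 307 327 [573.7  88.7 143. ] [588.2  91.5 143. ]
[587.7  56.6 143. ] [575.3 122.1 107. ]
centre from -y top edge [584.1  75.2 143. ] from +y base edge [578.8 103.5 107. ]
```

```bash
python3 -m handwheel '0 6 0.05 0 0 0 1;0 12 0.05 0 0 0 1;0 16 0.05 0 0 0 1;0 16.4 0.05 0 0 0 1;0 16.4 0.05 0 0 0 1;0 16.4 0.05 0 0 0 0;0 16.4 0.05 0 0 0 0;0 16.4 0.05 0 0 0 0;0 16.4 0.05 0 0 0 0;0 16.4 0.05 0 0 0 0;0 16.4 0.05 0 0 0 0;0 16.4 0.05 0 0 0 0' 60
python3 -c "
from h import *
plan([578.5,105,126],.19)"
```

```text
time_s: 15.08
tcp_pos: [578.1, 105.1, 125.9]
tool_rot: [-1.571, 0.0, -1.381]
contact_force: [-3.1, -0.5, 5.1]
finger_gap: 15.0
row [ 0.01 -0.01  0.04] [ 0. -0. -0.] t 15.075 tcp [578.1 105.1 125.9] yaw 0.189 F [-3.1 -0.5  5.1] gap 15.0 q [0.18 0.49 0.04 1.13 0.   1.56]
```

```bash
python3 -m handwheel '0 0 0.4 0 0 0 0;0 -0.1 0.2 0 0 0 0;0 -0.15 -0.1 0 0 0 0;0 -0.2 -0.4 0 0 0 0;0 -0.25 -0.1 0 0 0 0;0 -0.3 0.2 0 0 0 0;0 -0.35 0.4 0 0 0 0;0 -0.4 0.1 0 0 0 0;0 -0.45 -0.2 0 0 0 0;0 -0.5 -0.4 0 0 0 0;0 -0.5 0 0 0 0 0;0 -0.5 0.4 0 0 0 0' 80
python3 - <<'E'
from h import *
np.set_printoptions(precision=1,suppress=True)
plan([578.5,105,131],.19)
for c in('scene','side'):
    im=snap(c,c+'7.png')
a=cv2.imread('pics/side7.png')[150:300,230:370];b=cv2.imread('pics/d.png')[150:300,230:370]
cv2.imwrite('pics/cmp.png',np.hstack([cv2.resize(x,None,fx=2.8,fy=2.8) for x in(b,a)]))
E
```

```text
time_s: 16.58
tcp_pos: [579.1, 105.2, 129.4]
tool_rot: [-1.579, 0.0, -1.381]
contact_force: [-7.3, -2.2, -2.8]
finger_gap: 15.0
row [ 0.  -0.2 -0.1] [ 0.4 -0.  -0. ] t 16.575 tcp [579.1 105.2 129.4] yaw 0.19 F [-7.3 -2.2 -2.8] gap 15.0 q [ 0.2  0.5  0.1  1.1 -0.   1.6]
```

View pics/cmp.png

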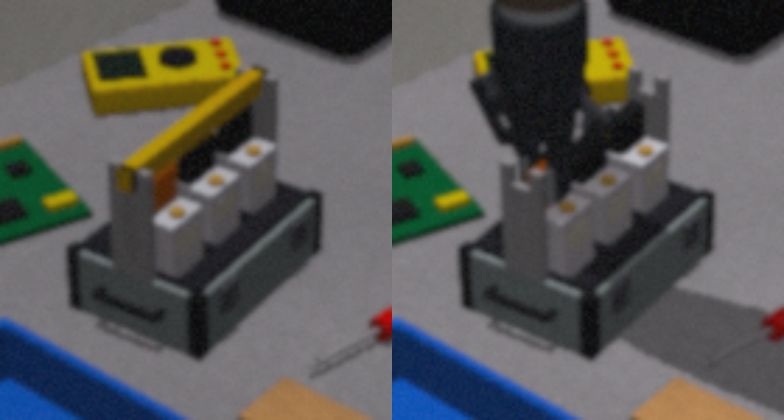

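```bash
python3 -m handwheel '0 0 -0.4 0 0 0 0;0 -0.05 -0.9 0 0 0 0;0 -0.15 -0.4 0 0 0 0;0 -0.2 0.1 0 0 0 0;0 -0.3 -0.4 0 0 0 0;0 -0.35 -0.9 0 0 0 0;0 -0.45 -0.4 0 0 0 0;0 -0.5 0.1 0 0 0 0;0 -0.6 -0.4 0 0 0 0;0 -0.65 -0.9 0 0 0 0;0 -0.65 -0.9 0 0 0 0;0 -0.65 -0.9 0 0 0 0'
python3 - <<'E'
from h import *
plan([578.5,105,141],.19)
im=snap('wrist','w8.png')
for c in('scene','side'): snap(c,c+'8.png')
E
```

```text
time_s: 18.18
tcp_pos: [575.3, 104.5, 137.9]
tool_rot: [-1.566, 0.0, -1.381]
contact_force: [4.9, 0.4, -5.3]
finger_gap: 14.9
row [ 0.01 -0.31  0.33] [-0.3 -0.  -0. ] t 18.175 tcp [575.3 104.5 137.9] yaw 0.19 F [ 4.9  0.4 -5.3] gap 14.9 q [0.18 0.47 0.05 1.15 0.   1.56]
```

View pics/w8.png

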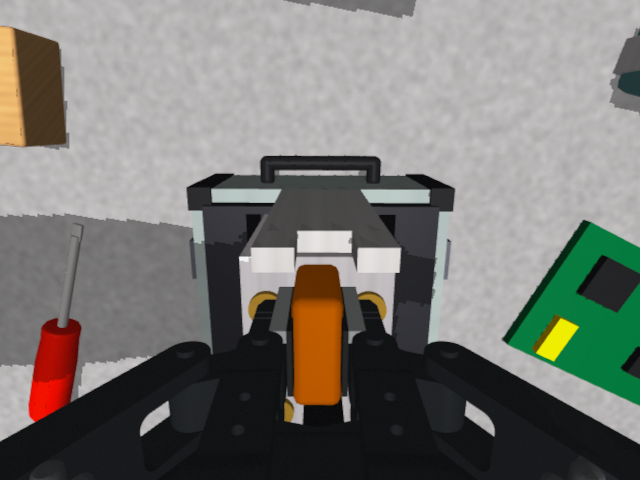

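```bash
cat > lin.py <<'E'
import sys
from h import *
def lift(f,c='side',box=(312,328,196,222),ref='side7.png'):
    K=viewer.get_calibration(c);P=np.linalg.inv(np.array(K['T']))
    def pr(p):
        q=P[:3,:3]@p+P[:3,3];return np.array([K['fx']*q[0]/q[2]+K['cx'],K['fy']*q[1]/q[2]+K['cy']])
    s=(pr(np.array([601,-5,120.]))-pr(np.array([601,-5,110.])))/10
    a=cv2.imread('pics/'+ref,0);b=cv2.imread('pics/'+f,0)
    x0,x1,y0,y1=box;t=cv2.resize(a[y0:y1,x0:x1],None,fx=8,fy=8,interpolation=2);r=cv2.resize(b[y0-6:y1+6,x0-6:x1+6],None,fx=8,fy=8,interpolation=2)
    m=cv2.matchTemplate(r,t,cv2.TM_CCOEFF_NORMED);_,v,_,l=cv2.minMaxLoc(m);d=np.array(l)/8-6
    print(f,'corr',round(v,3),'px',d,'px/mm',np.round(s,2),'lift mm',round(d[1]/s[1],1))
if __name__=='__main__':
    for f in sys.argv[1:]: lift(f)
E
python3 lin.py d.png side7.png side8.png; python3 -m handwheel '0 0 0.4 0 0 0 0;0 0 0.9 0 0 0 0;0 0 0.9 0 0 0 0;0 0 0.4 0 0 0 0;0 0 0.4 0 0 0 0'; python3 -c "
from h import *
snap('side','side9.png')"; python3 lin.py side9.png
```

```text
d.png corr 0.98 px [0.25 0.  ] px/mm [-0.   -0.35] lift mm -0.0
side7.png corr 1.0 px [0. 0.] px/mm [-0.   -0.35] lift mm -0.0
side8.png corr 0.998 px [0. 0.] px/mm [-0.   -0.35] lift mm -0.0
time_s: 18.95
tcp_pos: [577.7, 104.9, 136.9]
tool_rot: [-1.57, -0.0, -1.381]
contact_force: [1.7, 0.7, -4.1]
finger_gap: 14.8
side9.png corr 0.998 px [0. 0.] px/mm [-0.   -0.35] lift mm -0.0
```

```bash
python3 -m handwheel '0 0 0.6 0 0 0 0;0 -0.1 0.1 0 0 0 0;0 -0.2 -0.4 0 0 0 0;0 -0.3 0.1 0 0 0 0;0 -0.35 0.6 0 0 0 0;0 -0.45 0.1 0 0 0 0;0 -0.5 -0.4 0 0 0 0;0 -0.6 0.1 0 0 0 0;0 -0.65 0.6 0 0 0 0;0 -0.75 0.1 0 0 0 0;0 -0.8 -0.4 0 0 0 0;0 -0.9 0 0 0 0 0'
python3 -m handwheel '0 0 0.6 0 0 0 0;0 -0.1 0.1 0 0 0 0;0 -0.2 -0.4 0 0 0 0;0 -0.3 0.1 0 0 0 0;0 -0.35 0.6 0 0 0 0;0 -0.45 0.1 0 0 0 0;0 -0.5 -0.4 0 0 0 0;0 -0.6 0.1 0 0 0 0;0 -0.65 0.6 0 0 0 0;0 -0.75 0.1 0 0 0 0;0 -0.8 -0.4 0 0 0 0;0 -0.9 0 0 0 0 0'
python3 -c "
from h import *
snap('side','side10.png');snap('wrist','w10.png');plan([578.5,105,165],.19)"; python3 lin.py side10.png
```

```text
time_s: 20.5
tcp_pos: [576.5, 104.7, 145.9]
tool_rot: [-1.572, 0.0, -1.381]
contact_force: [-3.2, -1.1, -6.1]
finger_gap: 14.8
time_s: 22.0
tcp_pos: [576.6, 104.7, 155.0]
tool_rot: [-1.572, 0.0, -1.381]
contact_force: [-2.0, -0.5, -5.7]
finger_gap: 14.6
row [ 0.01 -1.01  0.18] [ 0.1 -0.   0. ] t 22.1 tcp [576.7 104.7 155. ] yaw 0.19 F [-2.7 -0.4 -4.2] gap 15.1 q [ 0.18  0.46  0.09  1.2  -0.    1.56]
side10.png corr 0.997 px [0. 0.] px/mm [-0.   -0.35] lift mm -0.0
```

View pics/side10.png

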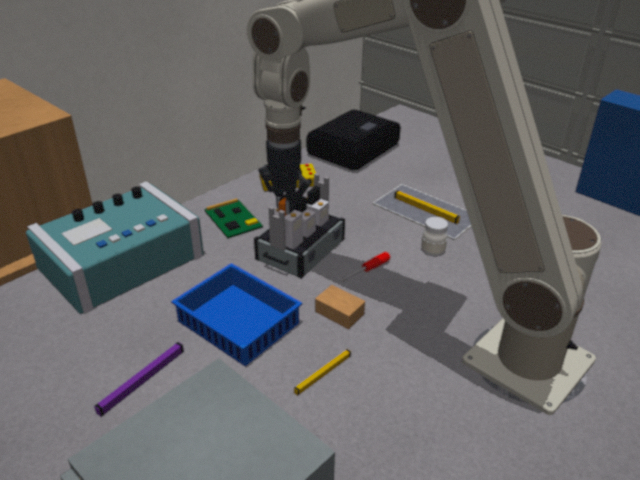

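The orange module (around (285,225)) is rising while the black ones stay put; the bar lies on the mat (425,205). I'll continue the same way.

```bash
python3 -m handwheel '0 0 0.6 0 0 0 0;0 -0.1 0.1 0 0 0 0;0 -0.2 -0.4 0 0 0 0;0 -0.3 0.1 0 0 0 0;0 -0.35 0.6 0 0 0 0;0 -0.45 0.1 0 0 0 0;0 -0.5 -0.4 0 0 0 0;0 -0.6 0.1 0 0 0 0;0 -0.65 0.6 0 0 0 0;0 -0.75 0.1 0 0 0 0;0 -0.8 -0.4 0 0 0 0;0 -0.9 0.1 0 0 0 0'
python3 -m handwheel '0 0 0.6 0 0 0 0;0 -0.1 0.1 0 0 0 0;0 -0.2 -0.4 0 0 0 0;0 -0.3 0.1 0 0 0 0;0 -0.4 0.6 0 0 0 0;0 -0.5 0.1 0 0 0 0;0 -0.6 -0.4 0 0 0 0;0 -0.7 0.1 0 0 0 0;0 -0.8 0.6 0 0 0 0;0 -0.9 0.1 0 0 0 0;0 -1.0 -0.4 0 0 0 0;0 -1.1 0.1 0 0 0 0'
python3 -m handwheel '0 0 0.5 0 0 0 0;0 -0.1 0.1 0 0 0 0;0 -0.2 -0.4 0 0 0 0;0 -0.3 0.1 0 0 0 0;0 -0.4 0.5 0 0 0 0;0 -0.5 0.1 0 0 0 0;0 -0.6 -0.4 0 0 0 0;0 -0.7 0.1 0 0 0 0;0 -0.8 0.5 0 0 0 0;0 -0.9 0 0 0 0 0;0 -1.0 0 0 0 0 0;0 -1.0 0 0 0 0 0'
python3 -c "
from h import *
snap('side','side11.png');plan([578.5,105,240],.19)"; python3 lin.py side11.png
```

```text
time_s: 23.6
tcp_pos: [577.3, 104.8, 164.0]
tool_rot: [-1.573, 0.0, -1.381]
contact_force: [-3.6, -0.2, -4.0]
finger_gap: 14.6
time_s: 25.1
tcp_pos: [579.5, 105.2, 176.3]
tool_rot: [-1.569, -0.0, -1.381]
contact_force: [0.5, -0.2, -1.6]
finger_gap: 14.5
time_s: 26.6
tcp_pos: [579.3, 105.2, 184.9]
tool_rot: [-1.571, 0.0, -1.381]
contact_force: [-0.0, 0.5, -0.6]
finger_gap: 14.6
row [ 0.01 -5.51 -0.09] [-0. -0. -0.] t 26.65 tcp [579.4 105.2 184.9] yaw 0.19 F [ 0.6  0.1 -1.9] gap 14.5 q [0.18 0.45 0.14 1.27 0.   1.56]
side11.png corr 0.998 px [0. 0.] px/mm [-0.   -0.35] lift mm -0.0
```

```bash
python3 -m handwheel '0 -3 0 0 0 0 0;0 -7 0 0 0 0 0;0 -11 0 0 0 0 0;0 -12.5 0 0 0 0 0;0 -12.5 0 0 0 0 0'
python3 - <<'E'
from h import *
np.set_printoptions(precision=1,suppress=True)
plan([491,322,310],.07)
snap('wrist');snap('scene');snap('side')
for c in('wrist','scene','side'):
  for r in viewer.place_of(c,'basket')[:2]: print(c,np.array(r['uv']),round(r['confidence'],2),atz(c,r['uv'],0))
E
```

```text
time_s: 27.28
tcp_pos: [580.1, 105.4, 311.4]
tool_rot: [-1.567, -0.0, -1.381]
contact_force: [-0.5, -0.5, -1.2]
finger_gap: 15.1
row [-22.9   0.1  -4.7] [-0.2  6.8 -0. ] t 27.275 tcp [580.1 105.4 311.4] yaw 0.19 F [-0.5 -0.5 -1.2] gap 15.1 q [0.2 0.4 0.4 1.6 0.  1.6]
scene [370.3 327.6] 0.97 [493. 325.   0.]
side [239.9 320.6] 0.98 [496.1 318.1   0. ]
```

```bash
python3 -m handwheel '-5 0 -1 0 1.5 0 0;-10 0 -2 0 3 0 0;-15 0 -3 0 5 0 0;-20 0 -4 0 6.8 0 0;-22.9 0 -4.5 0 6.8 0 0;-22.9 0 -4.5 0 6.8 0 0;-22.9 0 -4.5 0 6.8 0 0'
python3 - <<'E'
from h import *
np.set_printoptions(precision=1,suppress=True)
plan([493,322,120],.07)
snap('wrist','w12.png')
for r in viewer.place_of('wrist','basket')[:2]: print(np.array(r['uv']),round(r['confidence'],2),atz('wrist',r['uv'],0))
E
```

```text
time_s: 28.45
tcp_pos: [492.0, 321.3, 309.3]
tool_rot: [-1.572, -0.001, -1.5]
contact_force: [0.6, -0.1, -1.1]
finger_gap: 14.3
row [-0.1 18.9  0.1] [0.  0.1 0.1] t 28.45 tcp [492.  321.3 309.3] yaw 0.071 F [ 0.6 -0.1 -1.1] gap 14.3 q [ 0.6  0.4  0.4  1.6 -0.   2.1]
[321.6 186.9] 0.62 [497.  325.2   0. ]
[196.5 322.5] 0.58 [360.3 153.7   0. ]
```

View pics/w12.png

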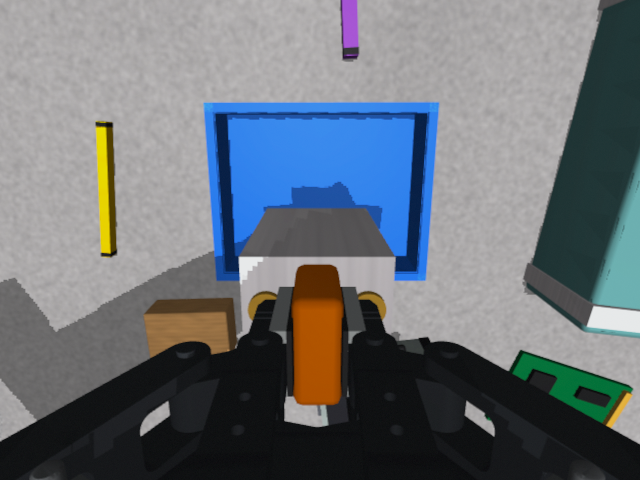

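```bash
python3 -m handwheel '0 5 0.2 0 0 0 0;0 10 0.2 0 0 0 0;0 14 0.2 0 0 0 0;0 17 0.2 0 0 0 0;0 18.2 0.2 0 0 0 0;0 18.5 0.2 0 0 0 0;0 18.5 0.2 0 0 0 0'
python3 -m handwheel '0 0.2 0 0 0 0 0;0 0.4 0 0 0 0 0;0 0.4 0 0 0 0 0'
```

```text
time_s: 29.42
tcp_pos: [495.0, 322.1, 126.1]
tool_rot: [-1.569, 0.001, -1.5]
contact_force: [-0.3, 0.2, -1.7]
finger_gap: 14.7
time_s: 29.8
tcp_pos: [494.0, 321.9, 121.0]
tool_rot: [-1.571, 0.0, -1.5]
contact_force: [-0.6, -0.9, -1.4]
finger_gap: 14.9
```

```bash
python3 -m handwheel '0 0.1 0 0 0 0 0;0 0.2 0 0 0 0 0;0 0.2 0 0 0 0 0;0 0.2 0 0 0 0 0'; python3 -m handwheel '0 0.1 0 0 0 0 0;0 0.1 0 0 0 0 0;0 0.1 0 0 0 0 0'
```

```text
time_s: 30.3
tcp_pos: [494.0, 321.8, 118.8]
tool_rot: [-1.571, -0.0, -1.5]
contact_force: [0.6, 0.1, -1.8]
finger_gap: 14.9
time_s: 30.68
tcp_pos: [494.1, 321.9, 118.1]
tool_rot: [-1.57, 0.0, -1.5]
contact_force: [-0.2, -1.1, 1.2]
finger_gap: 14.9
```

```bash
python3 -m handwheel '0 0.08 0 0 0 0 0;0 0.08 0 0 0 0 0;0 0.08 0 0 0 0 0.25;0 0.08 0 0 0 0 0.3;0 0.08 0 0 0 0 0.45;0 0.08 0 0 0 0 0.7;0 0 0 0 0 0 1;0 0 0 0 0 0 1;0 -4 0 0 0 0 1;0 -9 0 0 0 0 1;0 -14 0 0 0 0 1;0 -14 0 0 0 0 1'
python3 - <<'E'
from h import *
np.set_printoptions(precision=1,suppress=True)
plan([493,322,120],.07)
snap('wrist','w13.png');snap('side','side13.png');snap('scene','scene13.png')
a=cv2.imread('pics/w13.png');b=cv2.imread('pics/side13.png')
cv2.imwrite('pics/fin.png',np.hstack([cv2.resize(a,(400,300)),cv2.resize(b[140:380,160:480],(400,300))]))
for r in viewer.place_of('wrist','orange_module_center')[:2]: print(r['uv'],r['confidence'],atz('wrist',r['uv'],69.5))
E
python3 lin.py side13.png
```

```text
time_s: 32.17
tcp_pos: [496.2, 323.2, 263.3]
tool_rot: [-1.562, 0.005, -1.5]
contact_force: [0.2, 0.2, -0.2]
finger_gap: 85.5
row [ 0.2 14.3 -0.5] [-0.5  0.1 -0.3] t 32.175 tcp [496.2 323.2 263.3] yaw 0.071 F [ 0.2  0.2 -0.2] gap 85.5 q [ 0.6  0.4  0.3  1.4 -0.   2.1]
[308.2, 217.9] 0.81 [486.1 318.4  69.5]
side13.png corr 0.981 px [0.25 0.  ] px/mm [-0.   -0.35] lift mm -0.0
```

View pics/fin.png

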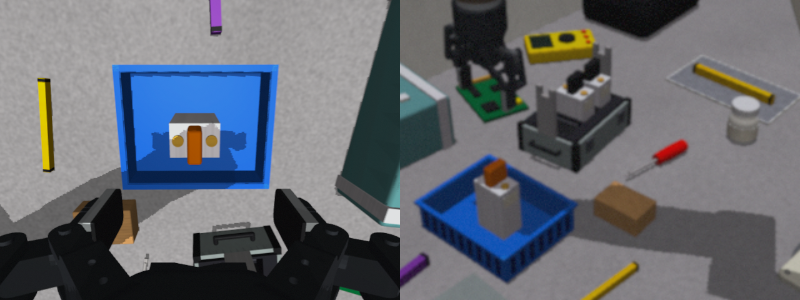

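The last picture shows the module upright in the basket, the bar on the mat, the black modules seated and the gripper clear, so I'm handing in.

```bash
python3 -m handwheel '0 0 0 0 0 0 1;0 0 0 0 0 0 1;0 0 0 0 0 0 1'; python3 -c "
from h import *
print(arm.sign_off())"
```

```text
time_s: 32.75
tcp_pos: [493.9, 321.7, 257.3]
tool_rot: [-1.572, -0.0, -1.5]
contact_force: [0.0, -0.5, 0.0]
finger_gap: 85.2
the job is handed in; nothing more can be done
None
```

I handed the job in at about 33 s of the 69 s allowed, with both parts placed; the sign-off reports no verdict.

- **Bar:** I lifted it straight out of the brackets, laid it lengthwise on the mat and released it on light contact. The wrist camera put both ends on the mat, about 30 mm inside its short edges.
- **Orange module:** I worked it out with fore-and-aft strokes of about ±5 mm, rising 1.5 to 2 mm per stroke. I then lifted it over the bracket and set it down near the centre of the basket on light contact. The last picture shows it upright and released.
- **Foam liner and black modules:** At each check the side camera showed no measurable rise of a black module, to about 0.4 mm. Those checks were between strokes, so brief motion during a stroke was not observed. Both black modules look seated.
- **Other objects:** The jar, screwdriver and cardboard box look where they were, judged by eye.

No check failed. The one disagreement was about 8 mm between the network's final position for the module, (486, 318), and where the gripper released it, (494, 322). Both are well inside the basket limits.

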